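# Kit the satellite parts into their nests

### The arm

A 7-joint arm with a two-finger parallel gripper is mounted at the origin on the work surface. World frame = base frame: x ahead of the robot, y to its left, z up, the work surface at z = 0. Lengths are in m, angles in rad, forces in N, time in s.
With the tool pointing down it reaches from about 0.4 to 0.85 m from the base axis. Payload 10.4 kg.
Tool frame: the origin (TCP) lies between the finger pads; the fingertips stand ahead of it and the grasp point (between the pads) lies 5 mm behind it (manip.tip_extent is the z of the fingertips in the tool frame, in m); z points along the fingers, y is the line along which they close (so a half turn about z gives the same grasp; the last joint's range is limited). The gripper opens to 85 mm and grips with 20 to 120 N. Pads are 22 mm wide; open, the fingers measure 114 mm over their backs; the gripper's body (76 mm by 85 mm) begins 54 mm behind the grasp point. The pads swing forward as they close: fully open they stand 13 mm farther back than shut.
Start: joints at [1.135, 0.332, -0.065, 1.46, 0.022, 1.35, -0.088], TCP at [0.251, -0.573, 0.245] pointing down, gripper open.
Joint ranges: [-2.6, 2.6], [-0.5, 2.12], [-1.47, 1.34], [0.16, 2.42], [-1.27, 4.41], [0.06, 2.06], [-2.6, 2.6]. Speed limits (rad/s): [2.22, 2.22, 2.79, 2.79, 3.14, 3.14, 3.14].

### API

Orientations are given as a unit quaternion [x, y, z, w].
In Python, from workcell import status, viewer, manip gives the robot as it stands.
- The arm moves only by the tool play_rows, never from a script. Its argument "plan" is one flat list of numbers, 7 for each row, row after row: the turn, a rotation vector about the tool's x, y, z in degrees, then the shift along the tool's x, y, z in m, then the opening, from 0 (shut) to 1 (fully open). In form: [ax, ay, az, dx, dy, dz, grip, ax, ay, az, dx, dy, dz, grip, ...]. A call has 1 to 20 rows; each row is the pose to reach, as a shift and turn from the pose commanded when the call began, along the tool's axes at that moment; what a row does not reach only later rows make up. A row lasts 1/8 s, in which the tool goes at most 62.5 mm and 10.7 degrees, less where a joint would pass 70% of its speed; a pose out of reach is approached as far as the arm can. A call with a gripper value outside its range is refused whole. The fingers move at their own pace and stop on an object; "squeeze" is the grip in N (left out, the last holds). Time passes only in rows, so rows that repeat a pose let the fingers close. It gives the time, the measured TCP pose, the force, the opening and the grip force at its end, in the units of the state.
- status.get_obs(): the state, without advancing time (a new reading comes with each control period).
- viewer.camera(name): name is "side" or "top" or "wrist"; returns the picture (480x640x3 uint8, red, green, blue); there is no depth.
- viewer.camera_model(name): a dict with "fx", "fy", "cx", "cy" (pixels), "R" (3x3) and "t" (3): a world point X has camera coordinates R X + t. Camera axes: x right, y down, z forward; pixel columns grow to the right and rows downward; lengths in m; the calibration is good to about 2 mm. The wrist camera is an equidistant fisheye: a pixel r from the principal point sees the ray r / f radians off the axis. A picture is of the moment at which its call begins: read the wrist's pose just before it. camera_model takes no time and is no camera call; for the wrist camera it gives the pose at the moment of the call.
- manip.hand_in(): hands the job in; it is judged then, once.
The state is a dict: "clock": time; "joint_pos": joint angles; "joint_velocities": joint speeds; "tau": joint torques, N m; "position": TCP position; "ee_rot": TCP orientation; "ft_force": force on the tool from outside, world axes, zero at the start; "torque": the same for the moment, N m; "grip_width": opening from 0.0 (shut) to 1.0 (fully open); "grasp_force": force on a finger pad.
Only numpy, scipy, OpenCV 4.12 (cv2) and the standard library are available. Lean on these libraries where they do the work, as an engineer would, in place of code of your own. Each camera call takes 0.05 s, during which the arm holds its last target. There are 200 camera calls.

### The job

Lay out the satellite kit: put each of the four aluminium parts (reaction wheel, lens barrel, radio module, battery pack) upright into the black nest whose recess matches its shape and size, sitting flat on the recess floor and not on the rim. Set them down gently, do not drop or tip them over, and leave the multimeter and the roll of tape where they lie.

Things in the scene. Friction and masses are not known exactly. Their poses are not given: they have to be found in the camera images.
- wheel_mid (a point): Reaction wheel unit: the LARGE upright plain aluminium drum, diameter 58 mm, 48 high (all sizes here in mm), a steel disc and hub on top; loose, about 0.28 kg. Origin: its centre, half-way up (24 mm above its underside); z up.
- lens_mid (a point): Camera lens barrel: the SMALL upright aluminium cylinder, diameter 36 (37 at two thin bands), 54 high, black ring and glass on top; loose, about 0.15 kg. Origin: its centre, half-way up (27 mm above its underside); z up.
- radio_mid (a point): Radio module: square aluminium block 54 x 54, 48 high, two brass sockets (4 mm) and a black connector on top; loose, about 0.24 kg. Origin: its centre, half-way up (24 mm above its underside); x and y square to its sides, z up.
- battery_mid (a point): Battery pack: oblong aluminium block, 80 long (along its x) by 24 wide (along its y), 46 high, dark panels on its long sides; loose, about 0.2 kg. Origin: its centre, half-way up (23 mm above its underside); z up.
- nest_wheel_floor (a point): Fixed black plate, 8 mm thick, 92 x 92, with a LARGE round light-lined recess, diameter 76, 4 deep: the nest of the reaction wheel. Origin: centre of the recess floor, 4 mm above the table; z up. The rim stands 4 mm above the recess floor, so grip the part high enough that the fingertips stay clear of it.
- nest_lens_floor (a point): Fixed black plate, 8 mm thick, 92 x 92, with a SMALL round light-lined recess, diameter 54, 4 deep: the nest of the lens barrel. Origin: centre of the recess floor, 4 mm above the table; z up. The rim stands 4 mm above the recess floor, so grip the part high enough that the fingertips stay clear of it.
- nest_radio_floor (a point): Fixed black plate, 8 mm thick, 92 x 92, with a square light-lined recess 72 x 72, 4 deep: the nest of the radio module. Origin: centre of the recess floor, 4 mm above the table; z up. x and y run square to the recess's sides. The rim stands 4 mm above the recess floor, so grip the part high enough that the fingertips stay clear of it.
- nest_battery_floor (a point): Fixed black plate, 8 mm thick, 118 x 62, with an oblong light-lined recess, 98 long (along x) by 42 wide (along y), 4 deep: the nest of the battery pack. Origin: centre of the recess floor, 4 mm above the table; z up. The rim stands 4 mm above the recess floor, so grip the part high enough that the fingertips stay clear of it.
- meter: Orange multimeter lying face up among the parts, 120 long (x) by 68 wide (y), 38 high with its dial; not to be moved. Origin: centre of its underside.
- tape: Roll of amber tape lying flat among the parts, a ring of outer diameter 76, 19 high; not to be moved. Origin: centre of its underside.
Things that resemble listed ones, but are neither listed nor needed, are in the scene too. Leave any yellow look-alike of the part that bears battery_mid alone.

How it is judged:
At the end, for the whole second after the job is handed in: Each part stands upright (within 0.05 rad) on the floor of its own matching recess, not on the rim (less than 2 mm above its seated height), its centre within 13 mm of the recess's centre, at rest (horizontal distance between wheel_mid and nest_wheel_floor below 0.013 m and z of wheel_mid in the frame of nest_wheel_floor below 0.026 m and angle between each of wheel_mid, lens_mid, radio_mid, battery_mid's own z axis and vertical below 0.05 rad and linear speed of each of wheel, lens, radio, battery below 0.01 m/s and horizontal distance between lens_mid and nest_lens_floor below 0.013 m and z of lens_mid in the frame of nest_lens_floor below 0.029 m and horizontal distance between radio_mid and nest_radio_floor below 0.013 m and z of radio_mid in the frame of nest_radio_floor below 0.026 m and horizontal distance between battery_mid and nest_battery_floor below 0.013 m and z of battery_mid in the frame of nest_battery_floor below 0.025 m); the robot touches nothing.
It fails at once if a satellite part is knocked over or tipped by more than about 35 degrees (angle between any of wheel_mid, lens_mid, radio_mid, battery_mid's own z axis and vertical above 0.6 rad).
It fails at once if a satellite part is let fall from more than about 30 mm (moves faster than 0.8 m/s out of the fingers) ((linear speed of wheel above 0.8 m/s and contact force between wheel and the fingers below 0.05 N) or (linear speed of lens above 0.8 m/s and contact force between lens and the fingers below 0.05 N) or (linear speed of radio above 0.8 m/s and contact force between radio and the fingers below 0.05 N) or (linear speed of battery above 0.8 m/s and contact force between battery and the fingers below 0.05 N)).
It fails at once if the multimeter or the roll of tape is shifted by more than 30 mm (distance of any of meter, tape from where it was at the start of the episode above 0.03 m).
It also fails if it takes over 106 s, if anything falls off the work surface, if the arm or the gripper's body presses on something with over 40 N, if the wrist force passes 120 N, or if a joint passes its speed limit or range.

## Working session

There is one attempt and no reset: what is moved stays moved. The work goes in short steps, Python scripts to look and compute and a tool call to move; the robot and the scene stay as the last step left them, time stands still between calls to the robot, and variables do not carry over. Pictures are saved under pics/ and viewed, at most 14 in all, crops included, and the job is handed in when it is done.

Besides the shell and the picture viewer there is one more tool, called after "Request:" by a JSON object that holds its "method" and its "body", one argument or row to a line. play_rows: Moves the arm, as the interface text tells. Its arguments: {"type":"object","properties":{"plan":{"type":"array","items":{"type":"number"}},"squeeze":{"type":"number"}},"required":["plan"]}

```bash
ls; mkdir -p pics; python3 - <<'E'
from workcell import status, viewer, manip
import cv2
print(status.get_obs()); print(manip.tip_extent)
for n in ("top","side"):
    m=viewer.camera_model(n); print(n,m)
    cv2.imwrite(f"pics/{n}0.png",viewer.camera(n)[:,:,::-1])
E
```

```text
pics
{'clock': 0.0, 'joint_pos': array([ 1.13539823,  0.33289055, -0.06472516,  1.46095629,  0.02159428,
        1.34990038, -0.08852682]), 'joint_velocities': array([ 0.00014218, -0.00144889,  0.00135967, -0.00238588,  0.00110189,
       -0.00112148,  0.00033315]), 'tau': array([-1.95750495e-04, -6.25419259e+01,  4.92670492e-02, -3.91607237e+01,
        1.62912242e-02,  9.58540913e-03, -1.09939151e-04]), 'position': array([ 0.25059865, -0.57216333,  0.24449717]), 'ee_rot': array([ 9.78773221e-01,  2.04944990e-01, -1.75967361e-04, -7.08029802e-04]), 'ft_force': array([ 0.56876053, -0.13124331, -0.88111936]), 'torque': array([ 0.03469787,  0.06543073, -0.01717101]), 'grasp_force': 0.0, 'grip_width': 0.9994302402918387}
0.014
top {'fx': 515.7384601845863, 'fy': 515.7384601845863, 'cx': 320.8270598691651, 'cy': 236.54699951927145, 'R': array([[-0.01068984, -0.99990639, -0.00854003],
       [-0.99162204,  0.01169998, -0.12864227],
       [ 0.12873015,  0.00709331, -0.99165429]]), 't': array([-0.00297661,  0.43814544,  1.19153024])}
side {'fx': 477.51841833333594, 'fy': 477.51841833333594, 'cx': 319.8725571157984, 'cy': 238.38734608801508, 'R': array([[-0.93492959, -0.35424395, -0.02044238],
       [-0.18580434,  0.53783326, -0.82232119],
       [ 0.30229689, -0.76501413, -0.56865629]]), 't': array([0.39934874, 0.13507694, 0.99601313])}
```

View pics/top0.png

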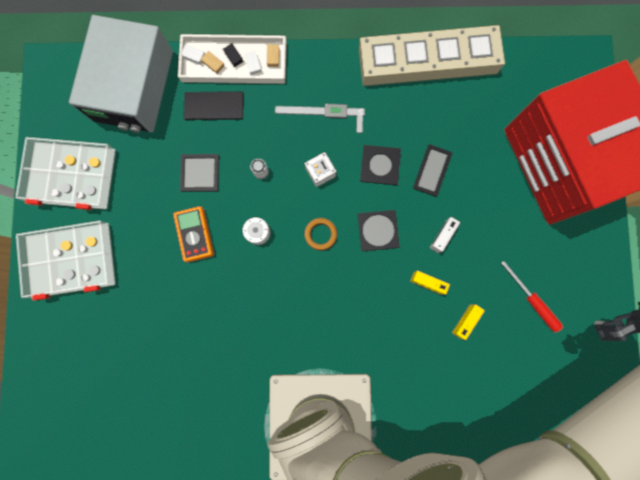

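View pics/side0.png

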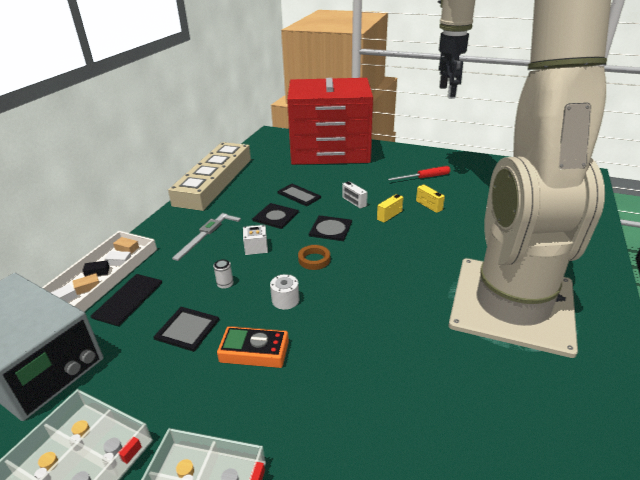

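The top view shows the following, in pixels:
- **Parts:** wheel (256,231), lens (260,169), radio (320,169), battery (445,235).
- **Nests:** radio (199,172), lens (380,165), wheel (378,230), battery (433,170).
- **Leave alone:** tape (320,234), meter (193,234), and two yellow look-alikes at (430,282) and (468,322).

The side view agrees with this.

```bash
cat > h.py <<'E'
import numpy as np, cv2
from workcell import status, viewer, manip
from scipy.spatial.transform import Rotation as Rot
def ray(m,px,fish=False):
    d=np.array([(px[0]-m['cx'])/m['fx'],(px[1]-m['cy'])/m['fy'],1.])
    if fish:
        r=np.hypot(d[0],d[1]); d=np.array([np.sin(r)*d[0]/max(r,1e-9),np.sin(r)*d[1]/max(r,1e-9),np.cos(r)])
    R=np.array(m['R']); return -R.T@m['t'], R.T@d
def onz(m,px,z,fish=False):
    c,d=ray(m,px,fish); return (c+d*(z-c[2])/d[2])[:2]
def pix(m,X,fish=False):
    c=np.array(m['R'])@X+m['t']
    if not fish: return m['cx']+m['fx']*c[0]/c[2], m['cy']+m['fy']*c[1]/c[2]
    r=np.hypot(c[0],c[1]); t=np.arctan2(r,c[2])/max(r,1e-9)
    return m['cx']+m['fx']*c[0]*t, m['cy']+m['fy']*c[1]*t
def blob(mask,px):
    "largest contour within, nearest to, px"
    cs,_=cv2.findContours(mask.astype(np.uint8),cv2.RETR_EXTERNAL,cv2.CHAIN_APPROX_NONE)
    cs=[c for c in cs if cv2.contourArea(c)>60]
    return max(cs,key=lambda c:cv2.pointPolygonTest(c,(float(px[0]),float(px[1])),True))
def rect(m,c,z,fish=False):
    P=np.array([onz(m,p[0],z,fish) for p in c])
    (x,y),(w,h),a=cv2.minAreaRect((P*1000).astype(np.float32))
    if w<h: w,h,a=h,w,a+90
    return np.array([x,y])/1000,(w,h),(a+90)%180-90   # a: yaw of long side
E
python3 - <<'E'
from h import *
m=viewer.camera_model("top"); im=cv2.imread("pics/top0.png")
hsv=cv2.cvtColor(im,cv2.COLOR_BGR2HSV); g=(hsv[...,1]<70)&(hsv[...,2]>85)
for n,p,z in [("wheel",(256,231),.024),("lens",(260,169),.027),("radio",(320,169),.024),("battery",(445,235),.023),("Nradio",(199,172),.004),("Nlens",(380,165),.004),("Nwheel",(378,230),.004),("Nbatt",(433,170),.004)]:
    s=g.copy(); 
    q=np.zeros_like(s); q[p[1]-32:p[1]+32,p[0]-28:p[0]+28]=1; s&=q
    if n[0]!='N': s=cv2.morphologyEx(s.astype(np.uint8),cv2.MORPH_CLOSE,np.ones((7,7)))
    c,wh,a=rect(m,blob(s,p),z); print(n,c.round(4),np.round(wh,1),round(a,1))
for n,p,z in [("tape",(320,234),.01),("meter",(193,234),.02),("y1",(430,282),.023),("y2",(468,322),.023)]: print(n,onz(m,p,z).round(3))
w=viewer.camera_model("wrist"); print(w, "cam pos",-np.array(w['R']).T@w['t'])
E
```

```text
wheel [0.4551 0.1463] [66.9 64.9] 89.3
lens [0.6061 0.1399] [51.6 38.9] 21.3
radio [ 0.6037 -0.0084] [68. 63.] 28.9
battery [ 0.4401 -0.3025] [92.9 33.1] -32.9
Nradio [0.6023 0.2889] [78.2 75.6] 89.3
Nlens [ 0.6179 -0.1549] [54.  53.1] 88.7
Nwheel [ 0.4545 -0.1459] [77.8 76.7] -45.9
Nbatt [ 0.6027 -0.282 ] [100.1  44.6] -21.3
tape [ 0.447 -0.006]
meter [0.449 0.297]
y1 [ 0.328 -0.263]
y2 [ 0.235 -0.347]
{'fx': 371.64829954431775, 'fy': 371.64829954431775, 'cx': 320.2920398536512, 'cy': 235.64503769065132, 'R': array([[ 4.02493212e-01, -9.15422905e-01, -3.44402653e-04],
       [-8.70087373e-01, -3.82676957e-01,  3.10654647e-01],
       [-2.84512175e-01, -1.24736726e-01, -9.50522789e-01]]), 't': array([-0.62406109, -0.04265481,  0.37883195])} cam pos [ 0.32184924 -0.54034858  0.37312439]
```

```bash
cat >> h.py <<'E'
def go(x,y,z,psi,frm=None):
    o=status.get_obs(); p=o['position']; R=Rot.from_quat(o['ee_rot'])
    T=Rot.from_euler('z',psi,degrees=True)*Rot.from_quat([1,0,0,0])
    rv=(R.inv()*T).as_rotvec(degrees=True); d=R.inv().apply(np.array([x,y,z])-p)
    print("t=%.2f"%o['clock'],"pos",p.round(4),"yaw %.1f"%np.degrees(np.arctan2(*R.as_matrix()[[1,0],0])),"-> turn",rv.round(1),"shift",d.round(4))
def wrist(name):
    m=viewer.camera_model("wrist"); im=viewer.camera("wrist")[:,:,::-1].copy()
    cv2.imwrite(f"pics/{name}.png",im); np.save(f"pics/{name}.npy",m,allow_pickle=True); return m,im
E
python3 -c "
from h import *
go(.44,-.3025,.2,-33)"
```

```text
t=0.10 pos [ 0.2506 -0.5722  0.2446] yaw 23.7 -> turn [-0.1  0.  56.7] shift [ 0.2817 -0.171   0.0448]
```

Request:
{"method": "play_rows", "body": {
  "plan": [0,0,28,0.14,-0.085,0.02,1,0,0,57,0.282,-0.171,0.045,1,0,0,57,0.282,-0.171,0.045,1,0,0,57,0.282,-0.171,0.045,1,0,0,57,0.282,-0.171,0.045,1,0,0,57,0.282,-0.171,0.045,1,0,0,57,0.282,-0.171,0.045,1,0,0,57,0.282,-0.171,0.045,1,0,0,57,0.282,-0.171,0.045,1]
}}

```text
clock: 1.23
position: [0.4397, -0.304, 0.2003]
ee_rot: [0.958, -0.288, -0.0, 0.0]
ft_force: [-0.2, 0.9, -0.4]
grip_width: 1.001
grasp_force: 0.0
```

```bash
python3 - <<'E'
from h import *
m,im=wrist("w1"); go(.44,-.3025,.03,-33)
for n,X in [("batt",(.44,-.3025,.046)),("Nb",(.6027,-.282,.004))]: print(n,np.round(pix(m,np.array(X),True)))
E
```

```text
t=1.27 pos [ 0.4397 -0.3039  0.2004] yaw -33.4 -> turn [ 0.  -0.  -0.4] shift [-0.0006 -0.0014  0.1704]
batt [317. 219.]
Nb [197.  72.]
```

View pics/w1.png

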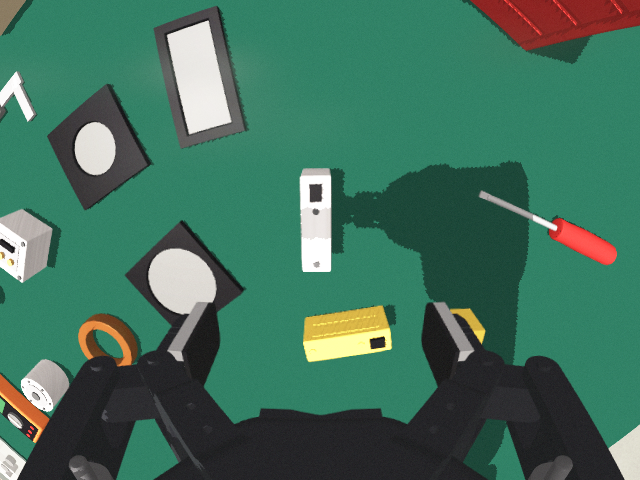

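The wrist view shows the battery upright at (316,224), with its top face between rows 178 and 271. It is aligned with the tool, and the gap between the fingers is clear. The battery nest is at (200,77).

```bash
python3 - <<'E'
from h import *
m=np.load("pics/w1.npy",allow_pickle=True).item(); im=cv2.imread("pics/w1.png")
for p in [(316,178),(316,271),(302,225),(331,225)]: print(onz(m,p,.046,True).round(4))
hsv=cv2.cvtColor(im,cv2.COLOR_BGR2HSV); g=(hsv[...,1]<70)&(hsv[...,2]>110)
for n,p in [("Nbatt",(200,77)),("Nlens",(95,148)),("Nwheel",(180,280))]:
    c,wh,a=rect(m,blob(g,p),.004,True); print(n,c.round(4),np.round(wh,1),round(a,1))
E
```

```text
[ 0.468  -0.3202]
[ 0.4035 -0.2775]
[ 0.4427 -0.2901]
[ 0.43   -0.3093]
Nbatt [ 0.5992 -0.2807] [98.  42.2] -20.9
Nlens [ 0.6142 -0.1535] [52.4 50.8] -39.8
Nwheel [ 0.4385 -0.1173] [134.2  74.8] -64.0
```

Request:
{"method": "play_rows", "body": {
  "plan": [0,0,0,-0.006,-0.002,0.05,1,0,0,0,-0.006,-0.002,0.1,1,0,0,0,-0.006,-0.002,0.14,1,0,0,0,-0.006,-0.002,0.16,1,0,0,0,-0.006,-0.002,0.17,1,0,0,0,-0.006,-0.002,0.17,1,0,0,0,-0.006,-0.002,0.17,0,0,0,0,-0.006,-0.002,0.17,0,0,0,0,-0.006,-0.002,0.17,0,0,0,0,-0.006,-0.002,0.17,0,0,0,0,-0.006,-0.002,0.17,0,0,0,0,-0.006,-0.002,0.17,0,0,0,0,-0.006,-0.002,0.17,0,0,0,0,-0.006,-0.002,0.17,0],
  "squeeze": 40
}}

```text
clock: 3.02
position: [0.4369, -0.298, 0.0308]
ee_rot: [0.958, -0.287, 0.0, 0.0]
ft_force: [-1.5, 0.4, 5.8]
grip_width: 0.277
grasp_force: 40.3
```

```bash
python3 -c "
from h import *
go(.600,-.2813,.1,-21)"
```

```text
t=3.02 pos [ 0.4369 -0.298   0.0308] yaw -33.3 -> turn [  0.   -0.  -12.3] shift [ 0.1271 -0.1036 -0.0691]
```

Request:
{"method": "play_rows", "body": {
  "plan": [0,0,0,0,0,-0.02,0,0,0,0,0,0,-0.05,0,0,0,-3,0.02,-0.018,-0.07,0,0,0,-6,0.055,-0.045,-0.07,0,0,0,-9,0.09,-0.073,-0.07,0,0,0,-12,0.115,-0.095,-0.07,0,0,0,-12.3,0.127,-0.1035,-0.07,0,0,0,-12.3,0.127,-0.1035,-0.07,0,0,0,-12.3,0.127,-0.1035,-0.045,0,0,0,-12.3,0.127,-0.1035,-0.025,0,0,0,-12.3,0.127,-0.1035,-0.015,0,0,0,-12.3,0.127,-0.1035,-0.009,0,0,0,-12.3,0.127,-0.1035,-0.006,0,0,0,-12.3,0.127,-0.1035,-0.004,0,0,0,-12.3,0.127,-0.1035,-0.004,0,0,0,-12.3,0.127,-0.1035,-0.004,0]
}}

```text
clock: 5.03
position: [0.5999, -0.2813, 0.0349]
ee_rot: [0.983, -0.183, 0.0, 0.0]
ft_force: [-0.3, 0.5, 0.9]
grip_width: 0.27
grasp_force: 39.9
```

Request:
{"method": "play_rows", "body": {
  "plan": [0,0,0,0,0,0.001,0,0,0,0,0,0,0.001,0,0,0,0,0,0,0.001,0.4,0,0,0,0,0,0.001,1,0,0,0,0,0,0.001,1,0,0,0,0,0,0.001,1,0,0,0,0,0,0.001,1,0,0,0,0,0,-0.02,1,0,0,0,0,0,-0.06,1,0,0,0,0,0,-0.11,1,0,0,0,0,0,-0.165,1]
}}

```text
clock: 6.4
position: [0.5993, -0.281, 0.2024]
ee_rot: [0.983, -0.183, 0.0, 0.0]
ft_force: [1.4, -0.6, 1.6]
grip_width: 1.002
grasp_force: 0.0
```

```bash
python3 - <<'E'
from h import *
m,im=wrist("w2"); im=cv2.imread("pics/w2.png")
go(.604,-.0084,.2,29); go(.604,-.0084,.2,-61)
E
```

```text
t=6.45 pos [ 0.6022 -0.282   0.2115] yaw -21.0 -> turn [  0.3  -0.6 -50. ] shift [-0.0967 -0.256   0.0102]
t=6.45 pos [ 0.6022 -0.282   0.2115] yaw -21.0 -> turn [-0.2 -0.7 40. ] shift [-0.0967 -0.256   0.0102]
```

View pics/w2.png

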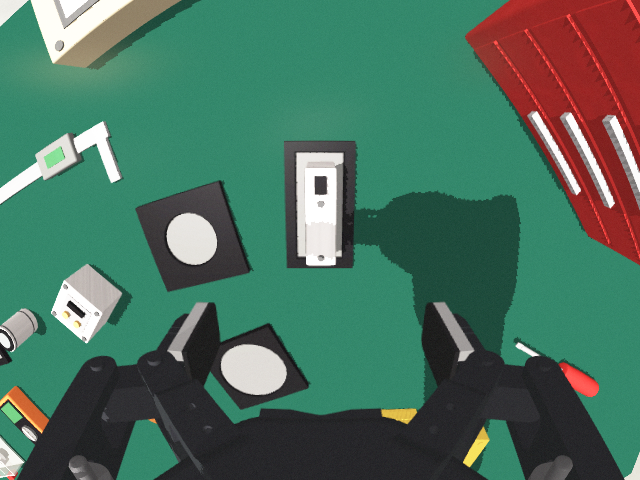

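The battery sits in its nest at (320,215), upright and clear of the rim. Next is the radio.

Request:
{"method": "play_rows", "body": {
  "plan": [0,0,-25,-0.05,-0.128,0,1,0,0,-50,-0.097,-0.256,0.003,1,0,0,-50,-0.097,-0.256,0.003,1,0,0,-50,-0.097,-0.256,0.003,1,0,0,-50,-0.097,-0.256,0.003,1,0,0,-50,-0.097,-0.256,0.003,1,0,0,-50,-0.097,-0.256,0.003,1]
}}

```text
clock: 7.32
position: [0.6012, -0.009, 0.197]
ee_rot: [0.969, 0.248, 0.0, 0.001]
ft_force: [0.0, 0.2, 0.2]
grip_width: 1.0
grasp_force: 0.0
```

```bash
python3 - <<'E'
from h import *
m,im=wrist("w3"); go(.604,-.0084,.03,29)
print(np.round(pix(m,np.array((.604,-.0084,.048)),True)))
E
```

```text
t=7.38 pos [ 0.6011 -0.0093  0.1968] yaw 28.7 -> turn [ 0.1 -0.  -0.3] shift [0.0029 0.0004 0.1668]
[322. 217.]
```

View pics/w3.png

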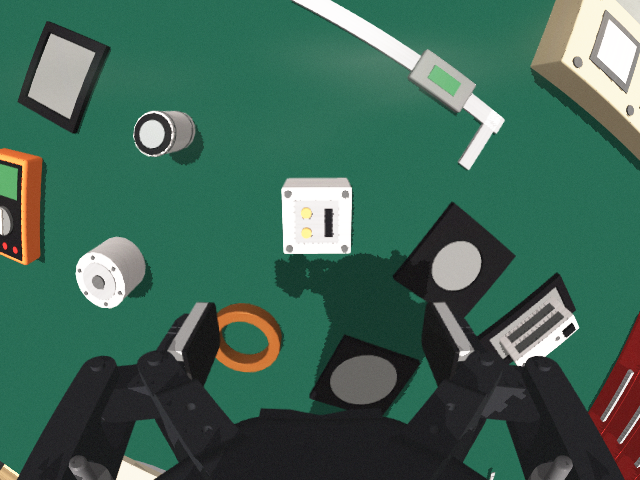

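The radio is at (317,221), square to the tool, and the gap between the fingers is clear. The radio nest is at (64,77), the lens top at (152,134) and the wheel top at (98,282).

```bash
python3 - <<'E'
from h import *
m=np.load("pics/w3.npy",allow_pickle=True).item(); im=cv2.imread("pics/w3.png")
print("radio",np.mean([onz(m,p,.048,True) for p in [(281,187),(352,186),(352,254),(282,254)]],0).round(4))
print("lens",onz(m,(152,134),.054,True).round(4),"wheel",onz(m,(98,282),.048,True).round(4))
hsv=cv2.cvtColor(im,cv2.COLOR_BGR2HSV); g=(hsv[...,1]<50)&(hsv[...,2]>110)
for n,p in [("Nradio",(64,77)),("Nlens",(457,266))]:
    c,wh,a=rect(m,blob(g,p),.004,True); print(n,c.round(4),np.round(wh,1),round(a,1))
E
```

```text
radio [ 0.5991 -0.0066]
lens [0.6015 0.1399] wheel [0.4488 0.1468]
Nradio [0.6001 0.2915] [71.3 70. ] -0.4
Nlens [ 0.6147 -0.1544] [52.3 51.6] 35.3
```

Request:
{"method": "play_rows", "body": {
  "plan": [0,0,0,0,-0.003,0.05,1,0,0,0,0,-0.003,0.1,1,0,0,0,0,-0.003,0.14,1,0,0,0,0,-0.003,0.16,1,0,0,0,0,-0.003,0.17,1,0,0,0,0,-0.003,0.17,1,0,0,0,0,-0.003,0.17,0.4,0,0,0,0,-0.003,0.17,0.4,0,0,0,0,-0.003,0.17,0.4,0,0,0,0,-0.003,0.17,0.4,0,0,0,0,-0.003,0.17,0.4,0,0,0,0,-0.003,0.17,0.4],
  "squeeze": 40
}}

```text
clock: 8.88
position: [0.6005, -0.0049, 0.0277]
ee_rot: [0.968, 0.25, 0.001, 0.0]
ft_force: [-0.2, -0.5, 6.7]
grip_width: 0.625
grasp_force: 43.6
```

```bash
python3 -c "
from h import *
go(.600,.291,.115,0)"
```

```text
t=8.88 pos [ 0.6005 -0.0049  0.0277] yaw 28.9 -> turn [ 0.1 -0.1 28.9] shift [ 0.1429 -0.259  -0.0874]
```

Request:
{"method": "play_rows", "body": {
  "plan": [0,0,0,0,0,-0.02,0.4,0,0,0,0,0,-0.055,0.4,0,0,3,0.01,-0.018,-0.085,0.4,0,0,8,0.032,-0.058,-0.09,0.4,0,0,13,0.057,-0.103,-0.09,0.4,0,0,18,0.082,-0.149,-0.09,0.4,0,0,23,0.106,-0.193,-0.09,0.4,0,0,27,0.127,-0.231,-0.09,0.4,0,0,29,0.14,-0.253,-0.08,0.4,0,0,29,0.143,-0.259,-0.06,0.4,0,0,29,0.143,-0.259,-0.035,0.4,0,0,29,0.143,-0.259,-0.018,0.4,0,0,29,0.143,-0.259,-0.01,0.4,0,0,29,0.143,-0.259,-0.006,0.4,0,0,29,0.143,-0.259,-0.0035,0.4,0,0,29,0.143,-0.259,-0.0025,0.4,0,0,29,0.143,-0.259,-0.0025,0.4]
}}

```text
clock: 11.0
position: [0.5998, 0.291, 0.0317]
ee_rot: [1.0, -0.001, 0.001, 0.0]
ft_force: [-7.8, -4.5, 15.8]
grip_width: 0.624
grasp_force: 44.8
```

Request:
{"method": "play_rows", "body": {
  "plan": [0,0,0,0,0,-0.001,0.4,0,0,0,0,0,-0.001,0.8,0,0,0,0,0,-0.001,1,0,0,0,0,0,-0.001,1,0,0,0,0,0,-0.001,1,0,0,0,0,0,-0.001,1,0,0,0,0,0,-0.02,1,0,0,0,0,0,-0.06,1,0,0,0,0,0,-0.11,1,0,0,0,0,0.03,-0.15,1,0,0,0,0.0015,0.09,-0.17,1,0,0,0,0.0015,0.151,-0.17,1,0,0,0,0.0015,0.151,-0.17,1,0,0,0,0.0015,0.151,-0.17,1,0,0,0,0.0015,0.151,-0.17,1]
}}

```text
clock: 12.88
position: [0.6003, 0.1421, 0.1992]
ee_rot: [1.0, 0.001, 0.0, -0.0]
ft_force: [-0.3, 0.2, 0.2]
grip_width: 1.0
grasp_force: 0.0
```

```bash
python3 - <<'E'
from h import *
m,im=wrist("w4"); go(.6015,.14,.03,0)
print(np.round(pix(m,np.array((.6015,.14,.054)),True)))
E
```

```text
t=12.93 pos [0.6003 0.142  0.1991] yaw 0.1 -> turn [-0.  -0.   0.1] shift [0.0011 0.0021 0.1691]
[323. 220.]
```

View pics/w4.png

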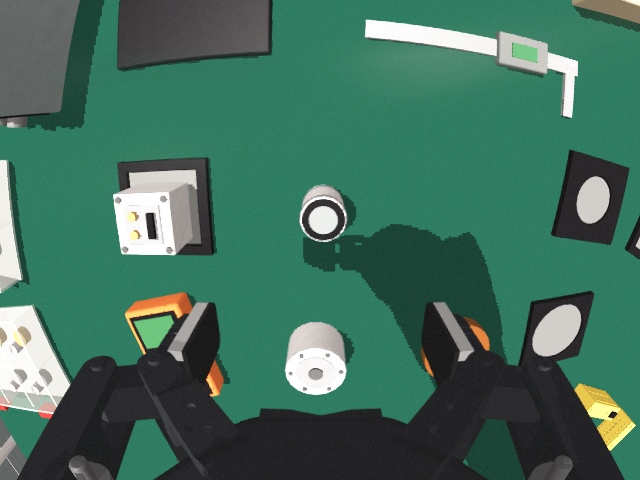

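The radio is seated in its nest at (165,215). The lens top is at (323,219), where predicted. The wheel top is at (316,372).

Request:
{"method": "play_rows", "body": {
  "plan": [0,0,0,0.001,0.002,0.05,1,0,0,0,0.001,0.002,0.1,1,0,0,0,0.001,0.002,0.14,1,0,0,0,0.001,0.002,0.158,1,0,0,0,0.001,0.002,0.166,1,0,0,0,0.001,0.002,0.166,1,0,0,0,0.001,0.002,0.166,0.2,0,0,0,0.001,0.002,0.166,0.2,0,0,0,0.001,0.002,0.166,0.2,0,0,0,0.001,0.002,0.166,0.2,0,0,0,0.001,0.002,0.166,0.2,0,0,0,0.001,0.002,0.166,0.2,0,0,0,0.001,0.002,0.166,0.2],
  "squeeze": 40
}}

```text
clock: 14.55
position: [0.6021, 0.1382, 0.0336]
ee_rot: [1.0, -0.0, 0.001, -0.0]
ft_force: [-1.5, -0.1, 6.0]
grip_width: 0.409
grasp_force: 39.8
```

```bash
python3 -c "
from h import *
go(.615,-.154,.08,0)"
```

```text
t=14.55 pos [0.6021 0.1382 0.0336] yaw -0.1 -> turn [-0.  -0.1 -0.1] shift [ 0.0132  0.2922 -0.0464]
```

Request:
{"method": "play_rows", "body": {
  "plan": [0,0,0,0,0,-0.02,0.2,0,0,0,0,0,-0.05,0.2,0,0,0,0,0.015,-0.06,0.2,0,0,0,0.002,0.05,-0.06,0.2,0,0,0,0.005,0.1,-0.06,0.2,0,0,0,0.007,0.15,-0.06,0.2,0,0,0,0.009,0.2,-0.06,0.2,0,0,0,0.011,0.245,-0.06,0.2,0,0,0,0.013,0.275,-0.06,0.2,0,0,0,0.013,0.292,-0.06,0.2,0,0,0,0.013,0.292,-0.05,0.2,0,0,0,0.013,0.292,-0.03,0.2,0,0,0,0.013,0.292,-0.016,0.2,0,0,0,0.013,0.292,-0.009,0.2,0,0,0,0.013,0.292,-0.006,0.2,0,0,0,0.013,0.292,-0.0035,0.2,0,0,0,0.013,0.292,-0.0025,0.2,0,0,0,0.013,0.292,-0.0025,0.2]
}}

```text
clock: 16.8
position: [0.6147, -0.1537, 0.0376]
ee_rot: [1.0, -0.0, 0.0, 0.0]
ft_force: [-9.9, 2.7, 15.3]
grip_width: 0.413
grasp_force: 41.8
```

Request:
{"method": "play_rows", "body": {
  "plan": [0,0,0,0,0,-0.001,0.3,0,0,0,0,0,-0.001,0.6,0,0,0,0,0,-0.001,1,0,0,0,0,0,-0.001,1,0,0,0,0,0,-0.001,1,0,0,0,0,0,-0.001,1,0,0,0,0,0,-0.02,1,0,0,0,0,0,-0.06,1,0,0,0,0,0,-0.11,1,0,0,0,-0.02,-0.03,-0.15,1,0,0,0,-0.055,-0.1,-0.163,1,0,0,0,-0.11,-0.2,-0.163,1,0,0,0,-0.166,-0.301,-0.163,1,0,0,0,-0.166,-0.301,-0.163,1,0,0,0,-0.166,-0.301,-0.163,1,0,0,0,-0.166,-0.301,-0.163,1,0,0,0,-0.166,-0.301,-0.163,1,0,0,0,-0.166,-0.301,-0.163,1]
}}

```text
clock: 19.05
position: [0.4493, 0.146, 0.1986]
ee_rot: [1.0, -0.002, 0.0, 0.0]
ft_force: [0.2, 0.2, 0.1]
grip_width: 1.002
grasp_force: 0.0
```

```bash
python3 - <<'E'
from h import *
m,im=wrist("w5"); go(.449,.1468,.027,0)
print(np.round(pix(m,np.array((.449,.1468,.048)),True)))
E
```

```text
t=19.10 pos [0.4492 0.1461 0.1985] yaw -0.2 -> turn [ 0.  -0.  -0.2] shift [-0.0003 -0.0008  0.1715]
[319. 220.]
```

View pics/w5.png

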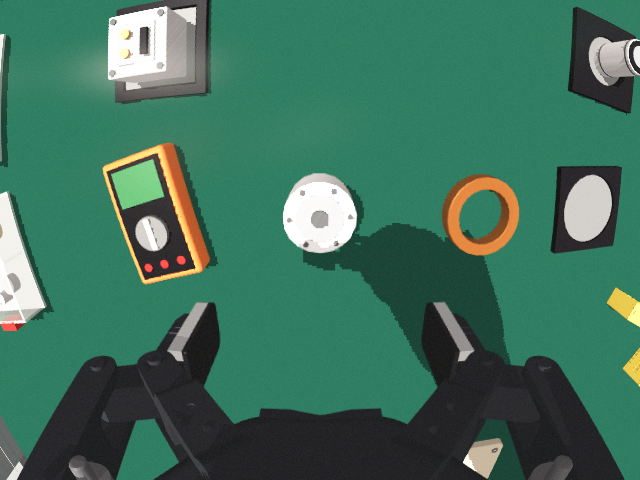

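The wheel hub is at (319,219), where predicted. The meter and tape are clear of the fingers. The lens stands in its nest at top right.

Request:
{"method": "play_rows", "body": {
  "plan": [0,0,0,0,-0.001,0.05,1,0,0,0,0,-0.001,0.1,1,0,0,0,0,-0.001,0.14,1,0,0,0,0,-0.001,0.162,1,0,0,0,0,-0.001,0.171,1,0,0,0,0,-0.001,0.171,1,0,0,0,0,-0.001,0.171,0.4,0,0,0,0,-0.001,0.171,0.4,0,0,0,0,-0.001,0.171,0.4,0,0,0,0,-0.001,0.171,0.4,0,0,0,0,-0.001,0.171,0.4,0,0,0,0,-0.001,0.171,0.4],
  "squeeze": 45
}}

```text
clock: 20.6
position: [0.4495, 0.1482, 0.0285]
ee_rot: [1.0, -0.001, 0.001, 0.0]
ft_force: [-0.3, -1.9, 6.6]
grip_width: 0.665
grasp_force: 46.9
```

```bash
python3 - <<'E'
from h import *
m=np.load("pics/w5.npy",allow_pickle=True).item(); im=cv2.imread("pics/w5.png")
hsv=cv2.cvtColor(im,cv2.COLOR_BGR2HSV); g=(hsv[...,1]<50)&(hsv[...,2]>110)
c,wh,a=rect(m,blob(g,(588,208)),.004,True); print(c.round(4),np.round(wh,1))
go(c[0],c[1],.1,0)
E
```

```text
[ 0.4526 -0.1464] [74.8 72.7]
t=20.60 pos [0.4495 0.1482 0.0285] yaw -0.1 -> turn [ 0.  -0.1 -0.1] shift [ 0.0036  0.2946 -0.0714]
```

Request:
{"method": "play_rows", "body": {
  "plan": [0,0,0,0,0,-0.02,0.4,0,0,0,0,0,-0.05,0.4,0,0,0,0,0.015,-0.065,0.4,0,0,0,0,0.05,-0.065,0.4,0,0,0,0.001,0.1,-0.065,0.4,0,0,0,0.002,0.15,-0.065,0.4,0,0,0,0.002,0.2,-0.065,0.4,0,0,0,0.003,0.245,-0.065,0.4,0,0,0,0.003,0.278,-0.065,0.4,0,0,0,0.003,0.2945,-0.062,0.4,0,0,0,0.003,0.2945,-0.05,0.4,0,0,0,0.003,0.2945,-0.03,0.4,0,0,0,0.003,0.2945,-0.016,0.4,0,0,0,0.003,0.2945,-0.009,0.4,0,0,0,0.003,0.2945,-0.006,0.4,0,0,0,0.003,0.2945,-0.0035,0.4,0,0,0,0.003,0.2945,-0.0025,0.4,0,0,0,0.003,0.2945,-0.0025,0.4]
}}

```text
clock: 22.85
position: [0.4516, -0.1459, 0.0324]
ee_rot: [1.0, -0.0, -0.0, 0.0]
ft_force: [-17.3, 6.5, 35.4]
grip_width: 0.665
grasp_force: 53.5
```

Request:
{"method": "play_rows", "body": {
  "plan": [0,0,0,0,0,-0.001,0.6,0,0,0,0,0,-0.001,0.8,0,0,0,0,0,-0.001,1,0,0,0,0,0,-0.001,1,0,0,0,0,0,-0.001,1,0,0,0,0,0,-0.001,1,0,0,0,0,0,-0.02,1,0,0,0,0,0,-0.06,1,0,0,0,0,0,-0.11,1,0,0,0,0,0,-0.17,1,0,0,0,-0.02,0,-0.23,1,0,0,0,-0.05,0,-0.25,1,0,0,0,-0.05,0,-0.25,1,0,0,0,-0.05,0,-0.25,1]
}}

```text
clock: 24.6
position: [0.4015, -0.1461, 0.2793]
ee_rot: [1.0, -0.0, -0.0, 0.0]
ft_force: [-0.1, -0.5, -0.8]
grip_width: 0.997
grasp_force: 0.0
```

```bash
python3 - <<'E'
from h import *
w,im=wrist("w6"); s=viewer.camera("side")[120:380,140:460,::-1]
cv2.imwrite("pics/end.png",np.hstack([cv2.resize(im,(400,300)),cv2.resize(s,(400,300))]))
E
```

```text
(no output)
```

View pics/end.png

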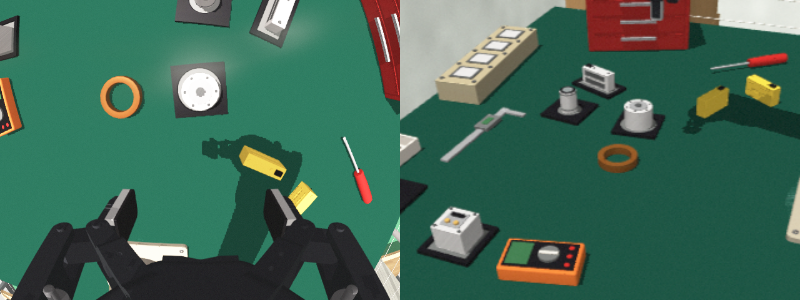

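The side view shows all four parts upright inside their nests: radio (457,230), lens (570,97), battery (598,80) and wheel (638,118). The tape, the meter and the yellow blocks are in place.

```bash
python3 -c "
from workcell import manip
print(manip.hand_in())"
```

```text
the job is handed in; nothing more can be done
None
```

I put all four parts upright into their matching nests, left the multimeter and tape where they lay, and handed the job in at about 25 s of the 106 s; no verdict came back.

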